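# Find the jewelry box's hidden button and spring its secret drawer

### The job

Spring open the secret drawer of the wooden jewelry box: one of the three look-alike round discs sunk in the box's flat front ledge is a hidden push button, so feel across them with a fingertip, pressing gently on each, until you find the one that gives, push that one all the way in so that the drawer pops out by itself, then take the hand away. Only touch: do not pick up, pull or shift anything, keep your hand off the drawer and the lid shut, and leave the other things on the nightstand where they are.

Things in the scene. Friction and masses are not known exactly. Their poses are not given: they have to be found in the camera images.
- box: wooden jewelry box, fixed, 190 mm deep (its x), 250 mm wide (its y); origin at the centre of its underside, z up, front (towards the robot) at its -x. Its front 90 mm is a level ledge 70 mm high with three round 54 mm holes in a row along y, each filled by a wooden disc; the rest is a lidded tier, 100 mm high over its lid
- inlay_left (a point): centre of the resting face of the round disc at the box's +y end of the row: 51 mm wide, face 2 mm below the ledge (68 mm above the nightstand), 75 mm from its neighbour. The three discs look alike: one, not known which, is a sprung push button, the other two are fixed. The point stays put when a disc is pressed
- inlay_middle (a point): centre of the resting face of the round disc in the middle of the row: 51 mm wide, face 2 mm below the ledge (68 mm above the nightstand), 75 mm from its neighbour. The three discs look alike: one, not known which, is a sprung push button, the other two are fixed. The point stays put when a disc is pressed
- inlay_right (a point): centre of the resting face of the round disc at the box's -y end of the row: 51 mm wide, face 2 mm below the ledge (68 mm above the nightstand), 75 mm from its neighbour. The three discs look alike: one, not known which, is a sprung push button, the other two are fixed. The point stays put when a disc is pressed
- catch (a joint): travel of the disc that is the button, straight down, m: 0 at rest, 0.006 fully in. It starts to move at about 2.5 N, takes about 5.5 N fully in, and springs back when let go. It lets the drawer go at about 4.5 mm; press it fully in. The fixed discs do not move this value
- drawer (a joint): opening of the hidden drawer, m: 0 shut, 0.045 fully out. Its front is the plain face below the ledge (220 mm wide, 12 to 53 mm above the nightstand). Held shut by the catch; once let go a spring drives it out to the box's -x in about half a second and it stays out
- lid (a joint): opening of the lid of the rear tier, rad: 0 shut, hinged along its back edge; it must stay shut
- bowl: pale pink ceramic bowl, 110 mm wide and 45 mm high, to the left (+y) of the box; origin at the centre of its underside; to be left alone
- glasses: black plastic glasses standing unfolded, about 130 x 130 x 45 mm, to the right (-y) of the box; origin on the surface below their middle; to be left alone
- nail_file: steel nail file with a grey grip, 133 x 14 x 4 mm, lying on the box's lid; origin at its underside, mid-length; to be left alone
- shoehorn: short grey plastic shoehorn, 170 x 42 x 5 mm, lying flat between the box and the bowl; origin at its underside, mid-length; to be left alone
- cream_jar: small white jar, 52 mm wide and 42 mm high, behind the box; origin at the centre of its underside; to be left alone
- phone: black slab phone, 148 x 72 x 8 mm, lying flat behind the box; origin at the centre of its underside; to be left alone

How it is judged:
By the outcome, as a careful person would: the job done as asked, in the order asked, and still so for the second after the job is handed in, with the robot touching nothing.
It also fails if it takes over 38 s, if anything falls off the work surface, if the arm or the gripper's body presses on something with over 40 N, if the wrist force passes 120 N, or if a joint passes its speed limit or range.

### The arm

A 6-joint arm with a two-finger parallel gripper is mounted at the origin on the work surface. World frame = base frame: x ahead of the robot, y to its left, z up, the work surface at z = 0. Lengths are in m, angles in rad, forces in N, time in s.
With the tool pointing down it reaches from about 0.35 to 0.775 m from the base axis. Payload 7.3 kg.
Tool frame: the origin (TCP) lies midway between the tips of the shut fingers; the grasp point (between the pads) lies 19 mm behind it (robot.grasp_offset is the z of the grasp point in the tool frame, in m); z points along the fingers, y is the direction in which the jaws open and shut (so a half turn about z gives the same grasp; the last joint's range is limited). The gripper opens to 92 mm and grips with 3 to 60 N. Pads are 19 mm wide; open, the fingers measure 130 mm over their backs; the gripper's body (75 mm by 190 mm) begins 47 mm behind the grasp point.
Start: joints at [-1.428, 0.342, 1.524, -0, 1.275, -0.146], TCP at [0.15, -0.503, 0.227] pointing down, gripper open.
Joint ranges: [-2.53, 2.53], [-0.77, 2.02], [0.04, 2.7], [-1, 4.14], [0.28, 2.66], [-3.11, 3.11]. Speed limits (rad/s): [2.57, 2.57, 3.14, 3.14, 3.14, 3.14].

### API

Orientations are given as [roll, pitch, yaw] about the fixed x, y, z axes, in that order (R = Rz(yaw) Ry(pitch) Rx(roll)).
In Python, from cell import observe, imaging, workorder, robot gives the robot as it stands. The module is installed in compiled form; this text tells all that it offers.
- The arm moves only by the tool send_rows, never from a script. Its argument "series" is a list of rows, each a list of 7 numbers: the shift along the tool's x, y, z in m, then the turn, a rotation vector about the tool's x, y, z in rad, then the closure, from 0 (fully open) to 1 (shut). A call has 1 to 5 rows; each row shifts and turns the commanded pose from where the row before left it, along the tool's axes as they then stand; what a row does not reach is not made up. A row lasts 1/12 s, in which the tool goes at most 41.7 mm and 7.16 degrees, less where a joint would pass 70% of its speed; a pose out of reach is approached as far as the arm can. A call is refused whole if a number of a shift passes 0.0417 or a number of a turn 0.125, either way. A call with a gripper value outside its range is refused whole. The fingers move at their own pace and stop on an object; "newtons" is the grip in N (left out, the last holds). Time passes only in rows, so rows that do not move let the fingers close. It gives the time, the measured TCP pose, the force and the opening at its end, in the units of the state.
- observe(): the state, without advancing time (a new reading comes with each control period).
- imaging.read_camera(name): name is "scene" or "side" or "wrist"; returns a dict with "color" (400x640x3 uint8, red, green, blue), "range_z" (400x640 float32, m along the optical axis (not along the pixel's ray), 0 where there is no reading), "vfov" (degrees; the focal length in pixels is half the picture's height over the tangent of half this angle, whatever the lens; pixels are square), "cx", "cy" (the principal point, pixels), "T" (4x4, takes a point from camera to world coordinates). Camera axes: x right, y down, z forward; pixel columns grow to the right and rows downward; lengths in m; the calibration is good to about 2 mm. A picture is of the moment at which its call begins.
- workorder.hand_in(): hands the job in, once; it reports no verdict.
The state is a dict: "time": time; "qpos": joint angles; "qvel": joint speeds; "joint_efforts": joint torques, N m; "tool_pos": TCP position; "tool_rot": TCP orientation; "contact_force": force on the tool from outside, world axes, zero at the start; "torque": the same for the moment, N m; "opening": finger opening in m.
Only numpy, scipy, OpenCV 4.12 (cv2) and the standard library are available. Lean on these libraries where they do the work, as an engineer would, in place of code of your own. Each camera call takes 0.05 s, during which the arm holds its last target.

## Working session

There is one attempt and no reset: what is moved stays moved. The work goes in short steps, Python scripts to look and compute and a tool call to move; the robot and the scene stay as the last step left them, time stands still between calls to the robot, and variables do not carry over. Pictures are saved under pics/ and viewed, and the job is handed in when it is done.

Besides the shell and the picture viewer there is one more tool, called as name([rows], argument=value, ...), one row to a line, values as JSON. send_rows: Moves the arm, as the interface text tells. Its arguments: {"type":"object","properties":{"series":{"type":"array","items":{"type":"array","items":{"type":"number"}}},"newtons":{"type":"number"}},"required":["series"]}

```bash
mkdir -p pics; python3 - <<'E'
from cell import observe, imaging, workorder, robot
import cv2
s=observe();print(s, robot.grasp_offset)
for n in ("scene","side"):
    d=imaging.read_camera(n);cv2.imwrite(f"pics/{n}0.png",d["color"][:,:,::-1]);print(n,d["vfov"],d["cx"],d["cy"],d["T"].round(4).tolist())
E
```

```text
{'time': 0.0, 'qpos': array([-1.42797043e+00,  3.42700864e-01,  1.52503362e+00, -2.78449473e-05,
        1.27541568e+00, -1.45986399e-01]), 'qvel': array([-0.00025174, -0.00195797, -0.00077252, -0.00040428, -0.00044606,
        0.00092897]), 'joint_efforts': array([ 4.99551716e-04, -4.31238484e+01, -2.44220638e+01,  7.17783510e-02,
        5.58919518e-02, -1.54940858e-04]), 'tool_pos': array([ 0.14948656, -0.50282785,  0.22605053]), 'tool_rot': array([-3.14004784e+00, -2.00225471e-04,  2.88820271e-01]), 'contact_force': array([ 0.65442335, -0.04635744,  0.14984151]), 'torque': array([0.01867712, 0.00280274, 0.04645507]), 'opening': 0.0918320462215409} -0.0188
scene 52.14445303645828 320.5619386847324 199.11135911814537 [[0.7453, 0.4596, -0.483, 1.052], [0.6666, -0.5275, 0.5267, -0.431], [-0.0127, -0.7145, -0.6995, 0.752], [0.0, 0.0, 0.0, 1.0]]
side 50.416107662453925 311.8389826536606 202.5312237546278 [[-0.9752, -0.155, 0.1583, 0.4497], [-0.2212, 0.6445, -0.7319, 0.7623], [0.0114, -0.7487, -0.6628, 0.7264], [0.0, 0.0, 0.0, 1.0]]
```

View pics/scene0.png

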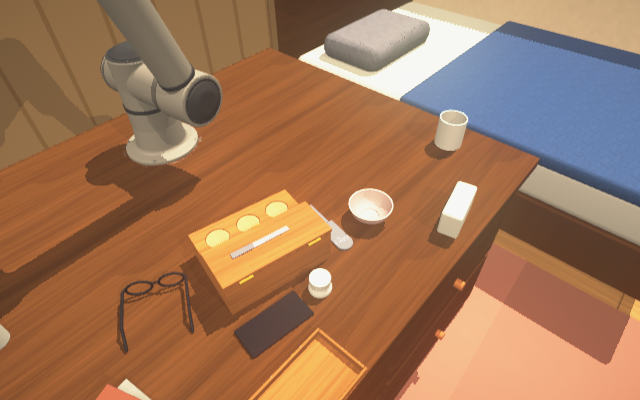

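View pics/side0.png

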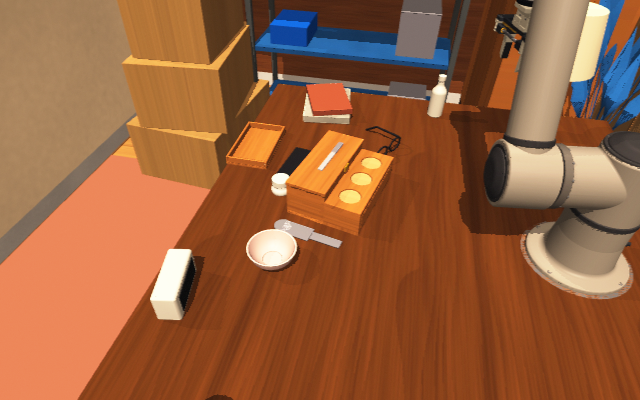

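The side view shows all three discs unobstructed, at about (371,163), (361,179) and (349,197). The scene view shows them at (217,238), (248,223) and (276,208), partly hidden by the rear tier.

```bash
cat > h.py <<'E'
import numpy as np,cv2
from cell import observe, imaging
def ray(d,u,v,h):
    f=200/np.tan(np.radians(d["vfov"]/2)); T=d["T"]
    r=T[:3,:3]@np.array([(u-d["cx"])/f,(v-d["cy"])/f,1]); o=T[:3,3]
    return o+r*(h-o[2])/r[2]
E
python3 - <<'E'
from h import *
for n,box in (("side",(325,140,400,215)),("scene",(185,185,300,260))):
    d=imaging.read_camera(n); c=d["color"]; hsv=cv2.cvtColor(c,cv2.COLOR_RGB2HSV)
    x0,y0,x1,y1=box
    pts=[(371,163),(361,179),(349,197),(355,188)] if n=="side" else [(217,238),(248,223),(276,208),(232,230)]
    for p in pts: print(n,p,c[p[1],p[0]],hsv[p[1],p[0]],d["range_z"][p[1],p[0]])
    cv2.imwrite(f"pics/{n}_z.png",cv2.resize(c[y0:y1,x0:x1,::-1],None,fx=6,fy=6,interpolation=cv2.INTER_NEAREST))
    g=c[...,1].astype(int); m=np.zeros(g.shape,np.uint8)
    m[y0:y1,x0:x1]=((c[...,1]>185)&(c[...,0]>200)&(c[...,2]<190))[y0:y1,x0:x1]*255
    cs,_=cv2.findContours(m,cv2.RETR_EXTERNAL,cv2.CHAIN_APPROX_NONE)
    for k in cs:
        if cv2.contourArea(k)<40: continue
        e=cv2.fitEllipse(k); 
        w=np.array([ray(d,u,v,.068)[:2] for u,v in k[:,0]]).astype(np.float32)
        print(np.round(e[0],1),np.round(e[1],1),cv2.contourArea(k),ray(d,*e[0],.068).round(4),"circ",np.round(cv2.minEnclosingCircle(w),4) if 0 else cv2.minEnclosingCircle(w))
E
```

```text
side (371, 163) [254 231 128] [ 25 126 254] 1.1111484
side (361, 179) [254 231 131] [ 24 123 254] 1.0614558
side (349, 197) [254 228 125] [ 24 130 254] 1.0094684
side (355, 188) [249 151  55] [ 15 199 249] 1.0343078
[349.8 196.4] [12.8 20.5] 204.0 [ 0.524  -0.0072  0.068 ] circ ((0.524124264717102, -0.007351596374064684), 0.025573458522558212)
[360.9 178.7] [11.2 19.6] 170.0 [ 0.5074 -0.081   0.068 ] circ ((0.5073973536491394, -0.08083036541938782), 0.02501717209815979)
[371. 163.] [10.2 18.3] 146.0 [ 0.4909 -0.1533  0.068 ] circ ((0.49077874422073364, -0.15354909002780914), 0.0246757622808218)
scene (217, 238) [247 241 160] [ 28  90 247] 0.8967609
scene (248, 223) [247 242 161] [ 28  89 247] 0.9255104
scene (276, 208) [247 241 160] [ 28  90 247] 0.9584726
scene (232, 230) [247 199  99] [ 20 153 247] 0.91128683
[280.9 249.3] [ 9.4 56.2] 340.5 [ 0.6178 -0.0853  0.068 ] circ ((0.6075607538223267, -0.0867445319890976), 0.055353883653879166)
[275.5 232.8] [11.4 61.8] 117.0 [ 0.5755 -0.0608  0.068 ] circ ((0.5646824836730957, -0.049414508044719696), 0.06701749563217163)
[239.7 224.8] [ 24.6 103.9] 1763.0 [ 0.4975 -0.0975  0.068 ] circ ((0.4960182309150696, -0.07762060314416885), 0.12678785622119904)
```

```bash
ls pics
```

```text
scene0.png
scene_z.png
side0.png
side_z.png
```

send_rows([
  [0,0,0,0,0,0.1025,1],
  [0,0,0,0,0,0.1025,1],
  [0,0,0,0,0,0.1025,1],
  [0,0,0,0,0,0.1025,1],
  [0,0,0,0,0,0.1025,1],
], newtons=20)

```text
time: 0.62
tool_pos: [0.1514, -0.505, 0.227]
tool_rot: [3.138, -0.005, -0.227]
contact_force: [31.9, -23.7, -5.2]
opening: 0.0632
```

```bash
python3 - <<'E'
from h import *
d=imaging.read_camera("scene"); c=d["color"]; hsv=cv2.cvtColor(c,cv2.COLOR_RGB2HSV)
m=((hsv[...,1]<122)&(hsv[...,0]>22)&(hsv[...,2]>220)).astype(np.uint8)*255
k=np.zeros_like(m);k[195:252,200:292]=255;m&=k
for q in cv2.findContours(m,cv2.RETR_EXTERNAL,cv2.CHAIN_APPROX_NONE)[0]:
    if cv2.contourArea(q)<60: continue
    w=np.array([ray(d,u,v,.068)[:2] for u,v in q[:,0]]).astype(np.float32)
    print(cv2.boundingRect(q),cv2.contourArea(q),cv2.minEnclosingCircle(w))
s=observe();print(s["tool_pos"],s["tool_rot"],s["opening"],s["contact_force"])
# local relative to targets
yaw=s["tool_rot"][2]
R=cv2.Rodrigues(np.array([0,0,yaw]))[0]@np.diag([1,-1,-1])
for p in [(.4908,-.1533,.1),(.5074,-.081,.1),(.5241,-.0073,.1)]: print(R.T@(np.array(p)-s["tool_pos"]))
E
```

```text
(206, 230, 23, 17) 242.0 ((0.48985356092453003, -0.1545569747686386), 0.02506582997739315)
(237, 216, 22, 15) 207.5 ((0.5066074132919312, -0.08177001774311066), 0.025086745619773865)
(266, 202, 21, 15) 201.5 ((0.5231844186782837, -0.00892399437725544), 0.024689411744475365)
[ 0.15237606 -0.5057363   0.22733832] [ 3.13640086 -0.00692723 -0.232432  ] 0.059167535092905475 [ 7.01636926 -4.89377099 -0.04194365]
[ 0.24814154 -0.42091316  0.12733832]
[ 0.24764122 -0.49509267  0.12733832]
[ 0.24691573 -0.57065756  0.12733832]
```

View pics/scene_z.png

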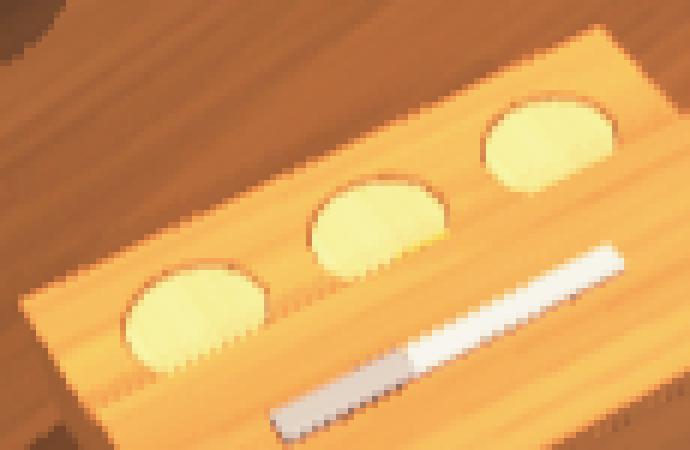

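The scene view agrees with the side view to within about 1.5 mm, with radii near 25 mm and spacing near 75 mm. I'll move above the right-hand disc, staying high.

send_rows([
  [0.006,-0.01,0,0,0,0,1],
  [0.012,-0.02,0,0,0,0,1],
  [0.018,-0.03,0,0,0,0,1],
  [0.018,-0.03,0,0,0,0,1],
  [0.018,-0.03,0,0,0,0,1],
])

```text
time: 1.08
tool_pos: [0.2469, -0.4009, 0.2265]
tool_rot: [-3.141, 0.0, -0.225]
contact_force: [0.3, -0.6, 0.8]
opening: 0.0254
```

send_rows([
  [0.018,-0.03,0,0,0,0,1],
  [0.018,-0.03,0,0,0,0,1],
  [0.018,-0.03,0,0,0,0,1],
  [0.018,-0.03,0,0,0,0,1],
  [0.018,-0.03,0,0,0,0,1],
])

```text
time: 1.5
tool_pos: [0.3681, -0.2743, 0.2267]
tool_rot: [-3.142, 0.0, -0.224]
contact_force: [0.8, -0.6, -0.6]
opening: 0.0003
```

send_rows([
  [0.018,-0.03,0.01,0,0,0,1],
  [0.018,-0.03,0.02,0,0,0,1],
  [0.018,-0.03,0.02,0,0,0,1],
  [0.012,-0.02,0.01,0,0,0,1],
  [0.006,-0.01,0,0,0,0,1],
])

```text
time: 1.92
tool_pos: [0.4643, -0.1718, 0.1643]
tool_rot: [-3.14, 0.005, -0.221]
contact_force: [-0.6, 0.2, -0.0]
opening: 0.0008
```

send_rows([
  [0,0,0,0,0,0,1],
  [0,0,0,0,0,0,1],
  [0,0,0,0,0,0,1],
])

```text
time: 2.17
tool_pos: [0.464, -0.1759, 0.1675]
tool_rot: [3.141, -0.001, -0.224]
contact_force: [-0.1, 0.6, 0.2]
opening: 0.0002
```

```bash
cat >> h.py <<'E'
def rel():
    s=observe();print(s["time"],s["tool_pos"].round(4),s["tool_rot"].round(4),s["opening"],s["contact_force"].round(2))
    yaw=s["tool_rot"][2]
    R=cv2.Rodrigues(np.array([0,0,yaw]))[0]@np.diag([1,-1,-1])
    for p in [(.4903,-.1539,.068),(.507,-.0814,.068),(.5237,-.0081,.068)]: print((R.T@(np.array(p)-s["tool_pos"])).round(4))
E
python3 -c "from h import *;rel()"
```

```text
2.1667 [ 0.464  -0.1759  0.1675] [ 3.1407e+00 -1.1000e-03 -2.2440e-01] 0.00017892539863735275 [-0.09  0.57  0.19]
[ 0.0208 -0.0274  0.0995]
[ 0.0209 -0.1018  0.0995]
[ 0.0209 -0.1769  0.0995]
```

send_rows([
  [0.0104,-0.0137,0,0,0,0,1],
  [0.0104,-0.0137,0.015,0,0,0,1],
  [0,0,0.025,0,0,0,1],
  [0,0,0.025,0,0,0,1],
  [0,0,0.015,0,0,0,1],
])

```text
time: 2.58
tool_pos: [0.4894, -0.1538, 0.0855]
tool_rot: [3.141, 0.001, -0.225]
contact_force: [-0.2, 1.2, -1.0]
opening: 0.0004
```

send_rows([
  [0,0,0.007,0,0,0,1],
  [0,0,0.003,0,0,0,1],
  [0,0,0,0,0,0,1],
  [0,0,0,0,0,0,1],
])

```text
time: 2.92
tool_pos: [0.4911, -0.1537, 0.0779]
tool_rot: [3.141, -0.002, -0.225]
contact_force: [-0.9, -0.4, 0.6]
opening: 0.0004
```

```bash
python3 - <<'E'
from h import *
rel()
for n in ("side","wrist"):
    d=imaging.read_camera(n);c=d["color"][:,:,::-1]
    cv2.imwrite(f"pics/{n}1.png",cv2.resize(c[120:240,260:440],None,fx=4,fy=4) if n=="side" else c)
E
```

```text
2.9167 [ 0.4911 -0.1537  0.0779] [ 3.141e+00 -2.100e-03 -2.246e-01] 0.0004347719804801138 [-0.89 -0.36  0.55]
[-0.0007  0.0004  0.0099]
[-0.0006 -0.074   0.0099]
[-0.0006 -0.1492  0.0099]
```

View pics/side1.png

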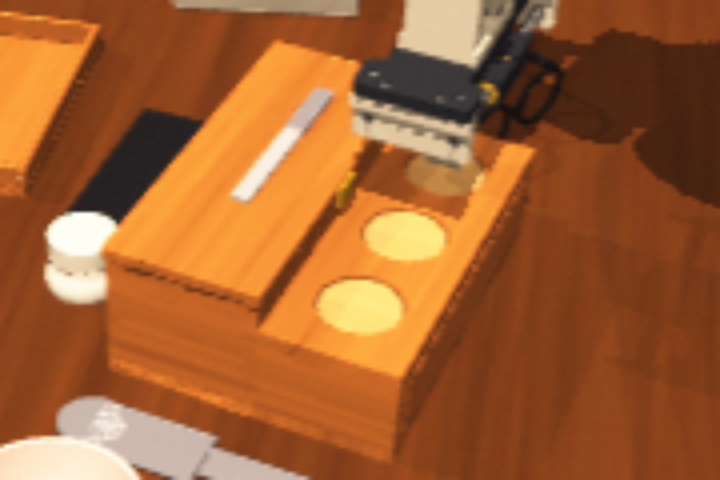

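View pics/wrist1.png

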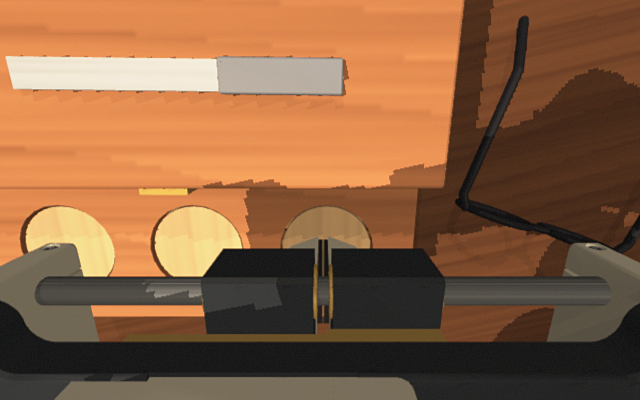

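The fingertips hang centred over the right-hand disc, at about (322,240) in the wrist view, and nothing else is near them. I'll descend and feel.

send_rows([
  [0,0,0.004,0,0,0,1],
  [0,0,0.003,0,0,0,1],
  [0,0,0.001,0,0,0,1],
  [0,0,0,0,0,0,1],
  [0,0,0,0,0,0,1],
])

```text
time: 3.43
tool_pos: [0.4905, -0.1527, 0.0686]
tool_rot: [3.142, 0.0, -0.224]
contact_force: [-0.8, 0.1, -0.4]
opening: 0.0007
```

send_rows([
  [0,0,0.001,0,0,0,1],
  [0,0,0,0,0,0,1],
  [0,0,0,0,0,0,1],
])

```text
time: 3.68
tool_pos: [0.4907, -0.1528, 0.0679]
tool_rot: [3.141, -0.0, -0.224]
contact_force: [0.5, -0.3, 2.0]
opening: 0.0006
```

send_rows([
  [0,0,0.001,0,0,0,1],
  [0,0,0,0,0,0,1],
  [0,0,0,0,0,0,1],
])

```text
time: 3.93
tool_pos: [0.4907, -0.1528, 0.0669]
tool_rot: [3.141, -0.0, -0.224]
contact_force: [0.2, 0.2, 3.5]
opening: 0.0002
```

send_rows([
  [0,0,0.0005,0,0,0,1],
  [0,0,0,0,0,0,1],
  [0,0,0,0,0,0,1],
])

```text
time: 4.18
tool_pos: [0.4907, -0.1528, 0.0663]
tool_rot: [3.142, -0.0, -0.224]
contact_force: [0.3, 0.9, 3.6]
opening: 0.0005
```

send_rows([
  [0,0,0.0005,0,0,0,1],
  [0,0,0,0,0,0,1],
  [0,0,0,0,0,0,1],
])

```text
time: 4.43
tool_pos: [0.4907, -0.1528, 0.0658]
tool_rot: [3.142, -0.0, -0.224]
contact_force: [0.2, 1.0, 4.4]
opening: 0.0005
```

The right-hand disc gives: the tip follows every step downward while the force stays at spring level. I'll push it all the way in.

send_rows([
  [0,0,0.001,0,0,0,1],
  [0,0,0,0,0,0,1],
  [0,0,0,0,0,0,1],
])

```text
time: 4.68
tool_pos: [0.4907, -0.1528, 0.0647]
tool_rot: [3.142, -0.0, -0.224]
contact_force: [0.2, 0.6, 4.3]
opening: 0.0004
```

send_rows([
  [0,0,0.001,0,0,0,1],
  [0,0,0.001,0,0,0,1],
  [0,0,0,0,0,0,1],
  [0,0,0,0,0,0,1],
])

```text
time: 5.02
tool_pos: [0.4907, -0.1528, 0.0627]
tool_rot: [3.142, -0.0, -0.224]
contact_force: [0.7, 1.4, 5.4]
opening: 0.0005
```

send_rows([
  [0,0,0.0005,0,0,0,1],
  [0,0,0.0005,0,0,0,1],
  [0,0,0,0,0,0,1],
  [0,0,0,0,0,0,1],
])

```text
time: 5.35
tool_pos: [0.4907, -0.1528, 0.0622]
tool_rot: [3.141, -0.001, -0.224]
contact_force: [-0.9, 1.9, 9.3]
opening: 0.0004
```

send_rows([
  [0,0,0.0005,0,0,0,1],
  [0,0,0,0,0,0,1],
  [0,0,0,0,0,0,1],
  [0,0,0,0,0,0,1],
  [0,0,0,0,0,0,1],
])

```text
time: 5.77
tool_pos: [0.4908, -0.1528, 0.0622]
tool_rot: [3.141, -0.001, -0.224]
contact_force: [-2.0, 1.9, 12.7]
opening: -0.0
```

```bash
python3 - <<'E'
from h import *
rel()
d=imaging.read_camera("side");c=d["color"][:,:,::-1]
cv2.imwrite("pics/side2.png",cv2.resize(c[120:240,260:440],None,fx=4,fy=4))
E
```

```text
5.7667 [ 0.4908 -0.1528  0.0622] [ 3.1413e+00 -8.0000e-04 -2.2370e-01] -4.916127282332929e-05 [-2.01  1.95 12.66]
[-0.0002  0.0011 -0.0058]
[-0.     -0.0733 -0.0058]
[ 0.     -0.1484 -0.0058]
```

View pics/side2.png

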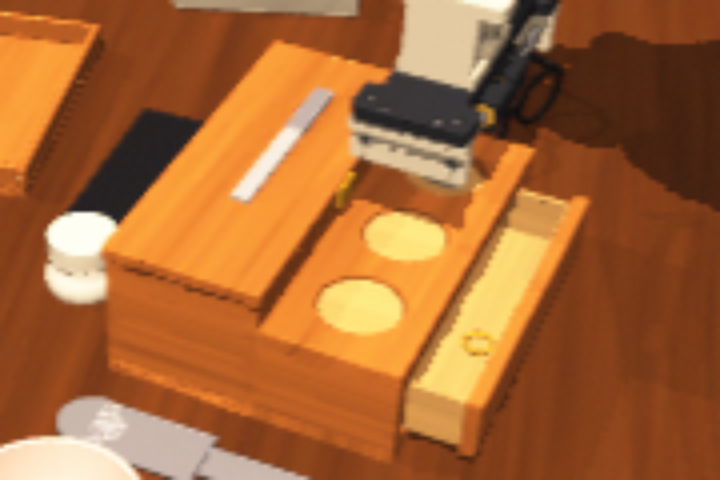

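The drawer has popped out, with its front edge now running from (470,450) to (580,200) and a ring visible inside. I'll retract straight up.

send_rows([
  [0,0,-0.003,0,0,0,1],
  [0,0,-0.008,0,0,0,1],
  [0,0,-0.015,0,0,0,1],
  [0,0,-0.02,0,0,0,1],
  [0,0,-0.02,0,0,0,1],
])

```text
time: 6.23
tool_pos: [0.4898, -0.1526, 0.1273]
tool_rot: [-3.141, 0.003, -0.224]
contact_force: [0.0, -0.6, 1.1]
opening: 0.0003
```

send_rows([
  [0,0,-0.03,0,0,0,1],
  [0,0,-0.03,0,0,0,1],
  [-0.01,0.015,-0.02,0,0,0,1],
  [-0.018,0.03,0,0,0,0,1],
  [-0.018,0.03,0,0,0,0,1],
])

```text
time: 6.65
tool_pos: [0.4289, -0.2161, 0.2085]
tool_rot: [3.14, -0.002, -0.221]
contact_force: [-0.1, -0.1, -0.3]
opening: 0.0005
```

send_rows([
  [-0.018,0.03,0,0,0,0,1],
  [-0.018,0.03,0,0,0,0,1],
  [-0.01,0.015,0,0,0,0,1],
  [0,0,0,0,0,0,1],
  [0,0,0,0,0,0,1],
])

```text
time: 7.07
tool_pos: [0.3669, -0.279, 0.2071]
tool_rot: [-3.141, 0.001, -0.226]
contact_force: [-0.4, 0.5, -1.3]
opening: 0.0001
```

send_rows([
  [0,0,0,0,0,0,1],
  [0,0,0,0,0,0,1],
  [0,0,0,0,0,0,1],
])

```text
time: 7.32
tool_pos: [0.3682, -0.2778, 0.2071]
tool_rot: [-3.141, 0.0, -0.222]
contact_force: [-0.2, -0.6, 0.3]
opening: 0.0004
```

```bash
python3 - <<'E'
from h import *
rel()
for n in("side","scene"):
    d=imaging.read_camera(n);c=d["color"][:,:,::-1]
    cv2.imwrite(f"pics/{n}3.png",c)
    if n=="side":
        hsv=cv2.cvtColor(c,cv2.COLOR_BGR2HSV)
        a,b=ray(d,260+580/4,120+197/4,.053),ray(d,260+480/4,120+405/4,.053); print("drawer front top edge",a,b)
        n_=np.array([np.cos(-.2235),np.sin(-.2235)]); o=np.array([.507,-.0814])
        print("dist from disc row",(a[:2]-o)@n_,(b[:2]-o)@n_)
E
```

```text
7.3167 [ 0.3682 -0.2778  0.2071] [-3.1414e+00  2.0000e-04 -2.2200e-01] 0.00038697999388157705 [-0.22 -0.61  0.26]
[ 0.0918 -0.1478  0.1391]
[ 0.0921 -0.2222  0.1391]
[ 0.0923 -0.2973  0.1391]
drawer front top edge [ 0.4010889  -0.16761938  0.053     ] [0.44482426 0.04524361 0.053     ]
dist from disc row -0.08416683984678165 -0.08869907220615451
```

View pics/side3.png

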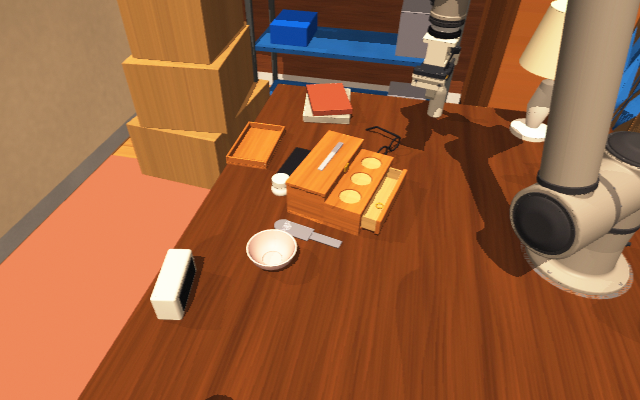

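View pics/scene3.png

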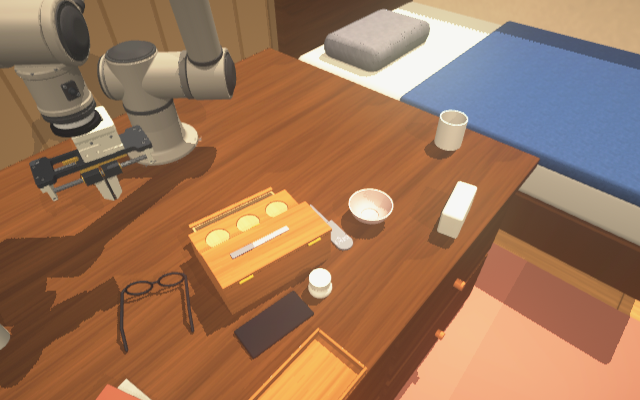

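The drawer is out, at about (385,200) in the side view. The lid is shut, and the bowl, glasses, nail file, shoehorn, jar and phone sit where they did at the start. The hand is clear, so I'm handing in.

```bash
python3 -c "
from cell import workorder
print(workorder.hand_in())"
```

```text
the job is handed in; nothing more can be done
None
```

The secret drawer is open, and I've handed the job in. The hidden button was the right-hand disc (`inlay_right`), the first one I felt, so I never pressed the other two.

- **Press:** With the fingers shut, the disc started to give at about 2.5 N. I pushed it down to its stop, with the tip at 62.2 mm against a face height of 68 mm, and 12.7 N at the end. The drawer then popped out by itself.
- **Hand clear:** I lifted straight up and moved away. Contact force reads about zero, and the clock stood at about 7.4 s of the 38 s allowed.
- **Last pictures:** The drawer is out and the lid is shut. The nail file, bowl, glasses, shoehorn, jar and phone look unmoved.
- **Drawer opening:** A rough estimate from the pictures is 39–44 mm, against 45 mm fully out. I picked those edge pixels by hand, so I can't confirm the last few millimetres.
- **Force reading:** While the hand turned in free air at the start, the wrist read a brief force of about 40 N, with the hand well clear of everything. It fell off once the turn stopped and stayed well under the 120 N limit.

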